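# Re-set the crankshaft cradle by one hole

## Robot

A 6-joint arm with a two-finger parallel gripper is mounted at the origin on the work surface. World frame = base frame: x ahead of the robot, y to its left, z up, the work surface at z = 0. Lengths are in m, angles in rad, forces in N, time in s.
With the tool pointing down it reaches from about 0.35 to 0.975 m from the base axis. Payload 4.9 kg.
Tool frame: the origin (TCP) lies midway between the tips of the shut fingers; the grasp point (between the pads) lies 19 mm behind it; z points along the fingers, y is the line along which they close (so a half turn about z gives the same grasp; the last joint's range is limited). The gripper opens to 85 mm and grips with 20 to 120 N. Pads are 22 mm wide; open, the fingers measure 114 mm over their backs; the gripper's body (76 mm by 85 mm) begins 54 mm behind the grasp point. The pads swing forward as they close: fully open they stand 13 mm farther back than shut.
Start: joints at [1.194, 0.053, 1.613, -0, 1.476, -0.119], TCP at [0.159, 0.604, 0.196] pointing down, gripper open.
Joint ranges: [-3.01, 3.01], [-1.01, 2.22], [0.06, 2.58], [-1.02, 4.17], [0.09, 2.62], [-3.14, 3.14]. Speed limits (rad/s): [2.57, 2.57, 3.14, 3.14, 3.14, 3.14].

## Interface

Orientations are given as a rotation vector (axis times angle).
In Python, from station import ctrl, optics, job gives the robot as it stands.
- The arm moves only by the shell command python3 -m jog 'ROWS' [OPENING] [FORCE]. ROWS is JSON, a list of rows, each a list of 2 entries, a list of its own where there are three numbers: the shift along the tool's x, y, z in m, then the turn, a rotation vector about the tool's x, y, z in rad. A call has 1 to 5 rows; each row is the pose to reach, as a shift and turn from the pose commanded when the call began, along the tool's axes at that moment; what a row does not reach only later rows make up. A row lasts 1/10 s, in which the tool goes at most 50 mm and 8.59 degrees, less where a joint would pass 70% of its speed; a pose out of reach is approached as far as the arm can. A call with a gripper value outside its range is refused whole. OPENING is the opening, from 0 (shut) to 1 (fully open), set as the call begins (- or left out, the last holds). The fingers move at their own pace and stop on an object; FORCE is the grip in N (left out, the last holds). Time passes only in rows, so rows that repeat a pose let the fingers close. It gives the time, the measured TCP pose, the force, the opening and the grip force at its end, in the units of the state.
- ctrl.get_obs(): the state, without advancing time (a new reading comes with each control period).
- optics.get_image(name): name is "scene" or "side" or "wrist"; returns a dict with "image" (480x640x3 uint8, blue, green, red), "fx", "fy", "cx", "cy" (pixels), "rvec" (rotation vector, rad) and "tvec" (3), from world to camera coordinates, as OpenCV has them; the wrist camera has in their place "mount" (4x4, takes a point from camera to tool coordinates, whose origin is the TCP and whose axes are the flange's). Camera axes: x right, y down, z forward; pixel columns grow to the right and rows downward; lengths in m; the calibration is good to about 2 mm. A picture is of the moment at which its call begins: read the wrist's pose just before it. There is no depth.
- job.finish_job(): hands the job in; it is judged then, once.
The state is a dict: "t": time; "q": joint angles; "dq": joint speeds; "effort": joint torques, N m; "tool_pos": TCP position; "tool_rot": TCP orientation; "contact_force": force on the tool from outside, world axes, zero at the start; "wrist_torque": the same for the moment, N m; "opening": finger opening in m; "grip_force": force on a finger pad.
Only numpy, scipy, OpenCV 4.12 (cv2) and the standard library are available. Lean on these libraries where they do the work, as an engineer would, in place of code of your own. Each camera call takes 0.05 s, during which the arm holds its last target. There are 200 camera calls.

## Task

Bring the crankshaft cradle in for a shorter crank: pull up the spring plunger knob on the sliding rest, move the rest along its rail to the next hole towards the fixed rest, and let the pin snap fully home there. The holes are hidden and unevenly drilled, so the next one must be felt for: do not strain the pin sideways against the steel, let go of the knob at the end, and leave the gears and the shaft lying around the cradle alone.

Things in the scene. Friction and masses are not known exactly. Their poses are not given: they have to be found in the camera images.
- stand: Cradle, bolted down. Steel base plate 150 x 310 x 10 mm; origin: centre of its underside, on the table; +y along the rail from sliding to fixed rest (the way to move), z up. Rail bar at x=+20 mm, 40 wide, top z=38. Slotted bar at x=-40, 30 wide, top z=34; inside it, unseen, a holed strip, top z=24, holes 11 mm wide along y. Pin starts home in the hole at y=-90 mm.
- slide_rest (a point): Point in the V of the sliding rest: stand x=+20, z=85 mm, y=-90 at the start. Steel saddle 50 mm long in y, V plate up to z=108. It slides only along stand y, 10 mm back to 140 mm ahead, and stays where left (1.5 N friction). A lug 40 mm wide (top z=55) to stand -x carries the plunger in a sleeve 20 mm across, top z=67. Same y as the knob.
- fixed_rest (a point): Point in the V of the fixed rest at the rail's far end, at stand (20, 125, 85) mm; same V plate, does not move. The next hole lies 48 to 84 mm from the starting hole towards it (hand drilled, its place not measured: feel for it); the hole after that, the wrong one, is 44 mm further.
- knob_top (a point): Centre of the top of the plunger's upright round black knob, 28 mm across, 35 tall, at stand x=-40 mm. Top at z=111 when home, 121 with the pin riding on the strip, 127 at its upper stop. Spring pushes it down: 7 N home, 10 N riding, 13 N at the stop. Held in the fingers the pin cannot drop; let go, it falls by itself.
- plunger: Knob with its pin in one piece, sliding straight up and down in the sleeve. Origin: the pin's flat lower tip, hidden, 97 mm below knob_top: stand z=14 mm home, 24 on the strip. Pin 8 mm thick: 1.5 mm of play either way in a hole. Pushing knob or rest along the rail takes 3 to 5 N with the pin riding on the strip; once it has snapped in, the rest is blocked.
- gear_big: bystander: steel gear 84 mm across, 16 mm thick, lying flat in front of the cradle; origin at the centre of its underside
- gear_small: bystander: brass gear 52 mm across, 14 mm thick, lying flat in front of the cradle; origin at the centre of its underside
- shaft: bystander: steel shaft 190 mm long, 22 mm thick, lying behind the cradle; origin under its middle

How it is judged:
On the way, in this order (a step that is already met when the one before it is completed fails the run):
1. the plunger is pulled up so that the pin stands clear of its starting hole (z of plunger in the frame of stand above 0.0235 m and y of slide_rest in the frame of stand below -0.075 m), for 0.1 s.
2. the rest is on its way, at least 20 mm along the rail (y of slide_rest in the frame of stand above -0.07 m), for 0.1 s.
At the end, for the whole second after the job is handed in: The sliding rest stands at the next hole (45 to 87 mm from its start, towards the fixed rest), its pin within 2 mm of fully home, and the gripper has let go (z of plunger in the frame of stand below 0.016 m and y of slide_rest in the frame of stand between -0.045 and -0.003 m and contact force between the fingers and anything else below 0.1 N); the robot touches nothing.
It fails at once if the pin is strained against the steel strip with more than 40 N (contact force between plunger and stand above 40 N).
It fails at once if a gear or the shaft beside the cradle is shoved more than 25 mm (distance of any of gear_big, gear_small, shaft from where it was at the start of the episode above 0.025 m).
It also fails if it takes over 45 s, if anything falls off the work surface, if the arm or the gripper's body presses on something with over 40 N, if the wrist force passes 120 N, or if a joint passes its speed limit or range.

## Working session

There is one attempt and no reset: what is moved stays moved. The work goes in short steps, Python scripts to look and compute and a shell command to move; the robot and the scene stay as the last step left them, time stands still between calls to the robot, and variables do not carry over. Pictures are saved under pics/ and viewed, at most 10 in all, crops included, and the job is handed in when it is done.

```bash
ls; mkdir -p pics; python3 - <<'E'
from station import ctrl, optics, job
import cv2,numpy as np
o=ctrl.get_obs();print(o)
for n in("scene","side"):
    d=optics.get_image(n);cv2.imwrite(f"pics/{n}0.png",d["image"]);print(n,{k:v for k,v in d.items() if k!="image"})
E
```

```text
pics
{'t': 0.0, 'q': array([ 1.19401154e+00,  5.33857802e-02,  1.61430546e+00, -1.94688175e-05,
        1.47597455e+00, -1.19007057e-01]), 'dq': array([ 1.90090246e-03,  7.17127812e-04, -1.06179694e-03, -1.24042113e-03,
       -5.30948789e-04,  5.19571957e-05]), 'effort': array([ 8.32165347e-05, -3.93668890e+01, -3.70181179e+01, -1.49531393e-04,
        6.68260807e-03,  1.27843037e-06]), 'tool_pos': array([0.1590853 , 0.60369669, 0.19493831]), 'tool_rot': array([-0.40373007, -3.11504713,  0.00316391]), 'contact_force': array([-0.21508554, -1.15733236, -0.48738233]), 'wrist_torque': array([-0.00060205, -0.01119296, -0.03822625]), 'grip_force': 0.0, 'opening': 0.08519103905294916}
scene {'fx': 623.5118565840315, 'fy': 623.5118565840315, 'cx': 310.39304367727453, 'cy': 238.85018869630113, 'rvec': array([ 1.83610735,  1.80890876, -0.65212809]), 'tvec': array([-0.11671431, -0.36151737,  1.09868658])}
side {'fx': 511.07714953952376, 'fy': 511.07714953952376, 'cx': 328.2787935949338, 'cy': 246.00365203308468, 'rvec': array([ 2.26959084, -0.52487135,  0.24045221]), 'tvec': array([-0.46442114,  0.30935058,  0.47104703])}
```

View pics/scene0.png

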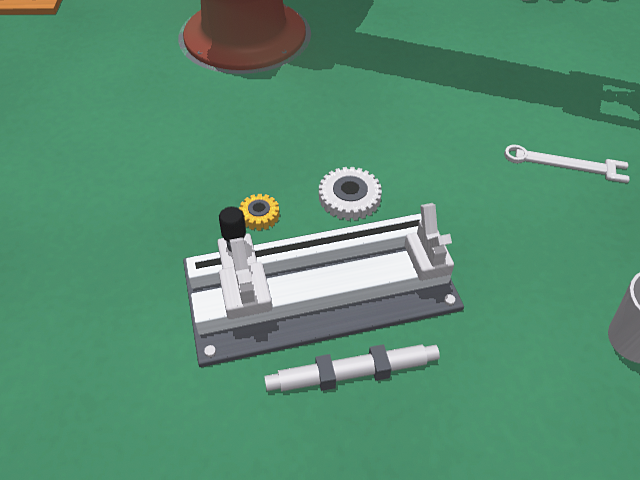

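View pics/side0.png

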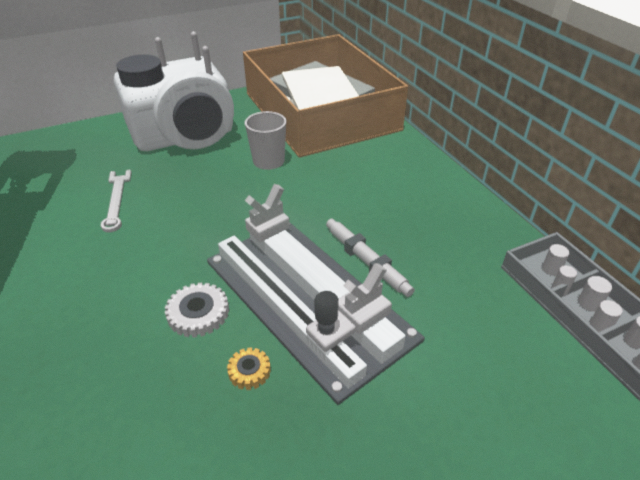

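The scene view shows the cradle, with the knob top near (232,213), plate corners at (201,362), (462,306) and (186,258), and the gears behind it. The side view has the knob top near (326,298) and plate corners at (338,393), (422,337) and (212,260).

```bash
cat > h.py <<'E'
import cv2,numpy as np
from station import ctrl, optics
def cast(d,px,z):
    R=cv2.Rodrigues(np.array(d["rvec"]))[0];c=-R.T@d["tvec"]
    r=R.T@np.array([(px[0]-d["cx"])/d["fx"],(px[1]-d["cy"])/d["fy"],1]);return c+r*(z-c[2])/r[2]
def knob(d,roi):
    x0,y0,x1,y1=roi
    m=(d["image"][y0:y1,x0:x1].max(2)<50).astype(np.uint8)
    n,l,s,c=cv2.connectedComponentsWithStats(m);i=1+s[1:,4].argmax()
    return s[i][:4]+[x0,y0,0,0], s[i][4]
E
python3 - <<'E'
from h import *
for n,roi,cs in(("scene",(205,195,260,245),[(201,363),(462,307),(186,259)]),("side",(300,280,350,335),[(338,396),(423,338),(209,260)])):
    d=optics.get_image(n);b,a=knob(d,roi);print(n,b,a)
    w=b[2]; 
    R=cv2.Rodrigues(np.array(d["rvec"]))[0];C=-R.T@d["tvec"]
    p=cast(d,(b[0]+w/2,b[1]+7),.111);v=C-p;s=v[2]/np.linalg.norm(v)
    print("centre",cast(d,(b[0]+w/2,b[1]+w/2*s),.111),"ell",w/2*s)
    P=[cast(d,c,.009)for c in cs];print(np.round(P,4),[np.linalg.norm(P[i]-P[j]) for i,j in((0,1),(0,2),(1,2))])
E
```

```text
scene [219 207  27  35] 616
centre [0.52924267 0.02530921 0.111     ] ell 9.991587952107324
[[ 0.6504 -0.0112  0.009 ]
 [ 0.5827  0.2847  0.009 ]
 [ 0.5071 -0.0437  0.009 ]] [np.float64(0.30348227662477056), np.float64(0.14693511035161735), np.float64(0.33692254589129034)]Traceback (most recent call last):
  File "<stdin>", line 3, in <module>
  File "h.py", line 9, in knob
    n,l,s,c=cv2.connectedComponentsWithStats(m);i=1+s[1:,4].argmax()
                                                    ~~~~~~~~~~~~~~^^
ValueError: attempt to get argmax of an empty sequence
```

```bash
cat >> h.py <<'E'
from scipy.spatial.transform import Rotation as Ro
YAW=0.2245
Rt=np.array([[np.cos(YAW),-np.sin(YAW)],[np.sin(YAW),np.cos(YAW)]])
def go(p):
    "shift,turn in tool axes to world p with tool y along stand y, pointing down"
    o=ctrl.get_obs();R=Ro.from_rotvec(o["tool_rot"])
    y=np.array([-np.sin(YAW),np.cos(YAW),0]);z=np.array([0,0,-1.]);T=Ro.from_matrix(np.c_[np.cross(y,z),y,z])
    print("shift",np.round(R.inv().apply(np.array(p)-o["tool_pos"]),4),"turn",np.round((R.inv()*T).as_rotvec(),3),"F",np.round(o["contact_force"],1),"open",o["opening"],"t",o["t"])
E
python3 - <<'E'
from h import *
d=optics.get_image("side")
g=d["image"][285:330,308:346].max(2);print(g[::4,::3])
go([.528,.0245,.2])
E
```

```text
[[148 183 231 235 232 235 237 238 237 236 236 237 200]
 [139 138 153 224 234 234 231 234 238 238 236 237 236]
 [143 141 141 131  92  82  86  81  93 215 239 238 234]
 [119 127 131  84  83  85  84  84  84  80 211 219 204]
 [115 119  92  79  84  83  82  82  82  79 159 218 199]
 [116 113  88  73  76  80  80  80  78  76 133 208 153]
 [233 123  92  69  72  70  72  75  71  75 115 131 195]
 [238 238 150  68  69  69  73  69  69  72 181 184 127]
 [103 238 223  62  62  64  66  61  70  68 204 215 211]
 [ 72  80 213 124  60  63  62  66  64 110 152 219 215]
 [184 215 216 139  84  75  75  77  83 147 152 216 215]
 [183 216 215 145  74  74  77  73  74 148 196 218 217]]
shift [-0.5043 -0.4664 -0.004 ] turn [-0.001 -0.    -0.482] F [-1.2 -0.1  0.8] open 0.0854711090457876 t 0.25
```

```bash
python3 -m jog '[[[-0.504,-0.466,-0.004],[0,0,-0.482]],[[-0.504,-0.466,-0.004],[0,0,-0.482]],[[-0.504,-0.466,-0.004],[0,0,-0.482]],[[-0.504,-0.466,-0.004],[0,0,-0.482]],[[-0.504,-0.466,-0.004],[0,0,-0.482]]]' 0.5 20
python3 - <<'E'
from h import *
go([.528,.0245,.2]);print(ctrl.get_obs()["tool_pos"])
E
```

```text
t: 0.75
tool_pos: [0.292, 0.3952, 0.1976]
tool_rot: [-0.354, 3.121, 0.0]
contact_force: [0.3, -0.3, 0.4]
opening: 0.0427
grip_force: 0.0
shift [-0.147  -0.4141 -0.0023] turn [0.    0.    0.001] F [ 0.3 -0.3  0.4] open 0.0426753448380738 t 0.75
[0.29204074 0.39523638 0.19763638]
```

```bash
python3 -m jog '[[[-0.147,-0.414,-0.002],[0,0,0]],[[-0.147,-0.414,-0.002],[0,0,0]],[[-0.147,-0.414,-0.002],[0,0,0]],[[-0.147,-0.414,-0.002],[0,0,0]],[[-0.147,-0.414,-0.002],[0,0,0]]]' | head -2
python3 - <<'E'
from h import *
go([.528,.0245,.2])
E
```

```text
t: 1.25
tool_pos: [0.4261, 0.184, 0.1991]
shift [-0.0639 -0.1781 -0.0009] turn [ 0.     0.001 -0.   ] F [0.8 1.4 0.7] open 0.04287734667095591 t 1.25
```

```bash
python3 -m jog '[[[-0.064,-0.178,0],[0,0,0]],[[-0.064,-0.178,0],[0,0,0]],[[-0.064,-0.178,0],[0,0,0]],[[-0.064,-0.178,0],[0,0,0]],[[-0.064,-0.178,0],[0,0,0]]]' | head -2
python3 - <<'E'
from h import *
o=ctrl.get_obs();d=optics.get_image("wrist");go([.528,.0245,.2])
cv2.imwrite("pics/w1.png",d["image"]);print(d["mount"],d["fx"],d["cx"],d["cy"])
s=optics.get_image("side");print("side knob",cast(s,(326.2,292+12*.7),.111))
E
```

```text
t: 1.75
tool_pos: [0.529, 0.0227, 0.1986]
shift [ 0.     -0.0001 -0.0015] turn [ 0.    -0.001 -0.004] F [ 0.4  0.7 -0.2] open 0.04290894075510749 t 1.8
[[-5.32157045e-04 -9.46104076e-01 -3.23862307e-01  8.33619552e-02]
 [ 9.99999465e-01 -2.16292324e-04 -1.01129926e-03 -4.60232378e-04]
 [ 8.86745418e-04 -3.23862672e-01  9.46103685e-01 -1.78969299e-01]
 [ 0.00000000e+00  0.00000000e+00  0.00000000e+00  1.00000000e+00]] 332.3589275755901 323.27141551538347 235.30731779777454
side knob [0.52356481 0.01902385 0.111     ]
```

View pics/w1.png

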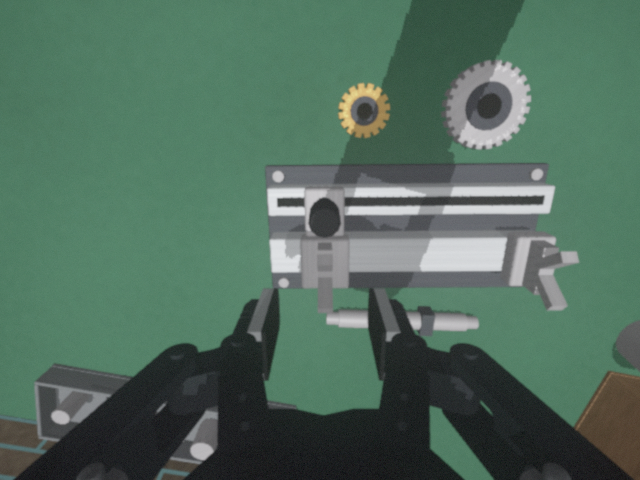

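The wrist view shows the knob centred near (324,217) with the rail horizontal, so the fingers straddle it along the rail. Next I'll cast that pixel to knob-top height.

```bash
cat >> h.py <<'E'
def wcast(o,d,px,z):
    M=np.array(d["mount"]);R=Ro.from_rotvec(o["tool_rot"]).as_matrix()
    c=R@M[:3,3]+o["tool_pos"];r=R@M[:3,:3]@np.array([(px[0]-d["cx"])/d["fx"],(px[1]-d["cy"])/d["fx"],1])
    return c+r*(z-c[2])/r[2]
E
python3 - <<'E'
from h import *
o=ctrl.get_obs();d=optics.get_image("wrist")
m=(d["image"][185:250,295:350].max(2)<60).astype(np.uint8);n,l,s,c=cv2.connectedComponentsWithStats(m);i=1+s[1:,4].argmax();print(s[i],c[i]+[295,185])
b=s[i]
p=wcast(o,d,(295+b[0]+b[2]/2,0.5+c[i][1]+185),.111);print(p)
# plate edge slope
for a in((268,167),(547,163)):print(wcast(o,d,a,.01))
go([.5275,.0235,.2])
E
```

```text
[ 11  15  28  19 262] [320.74045802 207.8778626 ]
[0.51282079 0.01913031 0.111     ]
[ 0.5051525  -0.04172367  0.01      ]
[0.43413267 0.25355834 0.01      ]
shift [ 0.0003 -0.0032 -0.0014] turn [ 0.001 -0.001 -0.001] F [ 0.5 -0.7  0.6] open 0.042859595050498925 t 1.9
```

```bash
python3 - <<'E'
from h import *
o=ctrl.get_obs();d=optics.get_image("wrist")
g=d["image"].max(2);print(g[190:244:2,325]);print(g[219,300:350:2])
print(wcast(o,d,(325,220),.111), o["tool_pos"])
go([.5275,.0235,.2])
E
```

```text
[165 190 192 182 151 113  55  52  51  51  51  58  60  60  59  61  61  58
  62  65  62  60  62  64 101 120 137]
[141 169  81  65  66  70  66  64  60  61  60  62  62  61  60  62  63  90
 149 143  92  82  83  83  80]
[0.52137682 0.02617782 0.111     ] [0.52708988 0.02670024 0.19855689]
shift [ 0.0003 -0.0037 -0.0014] turn [ 0. -0.  0.] F [ 0.1 -0.2  0.8] open 0.042752673811168256 t 1.95
```

```bash
python3 - <<'E'
from h import *
go([.5248,.0226,.08])
E
python3 -m jog '[[[0.002,-0.004,0.03],[0,0,0]],[[0.002,-0.004,0.06],[0,0,0]],[[0.002,-0.004,0.09],[0,0,0]],[[0.002,-0.004,0.118],[0,0,0]],[[0.002,-0.004,0.118],[0,0,0]]]' 0.6 20
python3 - <<'E'
from h import *
go([.5248,.0226,.08])
d=optics.get_image("wrist");w=d["image"][150:450,100:540]
s=optics.get_image("side")["image"][200:400,220:430]
cv2.imwrite("pics/a2.png",np.hstack([cv2.resize(w,(440,300)),cv2.resize(s,(315,300))]))
E
```

```text
shift [ 0.0031 -0.0041  0.1186] turn [ 0. -0.  0.] F [ 0.1 -0.2  0.8] open 0.042752673811168256 t 1.95
t: 2.45
tool_pos: [0.5221, 0.0239, 0.0762]
tool_rot: [0.354, -3.113, -0.003]
contact_force: [-0.5, -0.1, 0.4]
opening: 0.0512
grip_force: 0.0
shift [-0.0023 -0.0018 -0.0038] turn [ 0.003 -0.008  0.002] F [-0.5 -0.1  0.4] open 0.0512043100711609 t 2.45
```

View pics/a2.png

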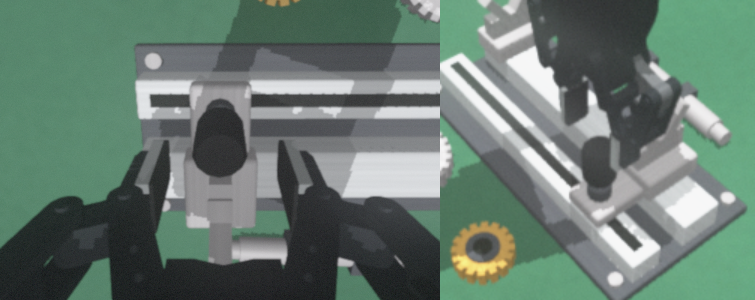

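The picture shows the knob centred between the fingers along the rail, with its top at crop pixel (220,155). The pads look too far out across the rail, so I'll work out by how much.

```bash
python3 - <<'E'
from h import *
o=ctrl.get_obs();d=optics.get_image("wrist");g=d["image"].max(2)
print(g[245:335:3,320]);print(g[303,280:364:3])
R=Ro.from_rotvec(o["tool_rot"])
for px in((320,303),(320,308),(324,308)):
    p=wcast(o,d,px,.111);print(p,R.inv().apply(p-o["tool_pos"]))
M=np.linalg.inv(d["mount"])
for q in((0,0,0),(0,0,-.019),(0,.02,-.035),(-.0,-.02,-.035)):
    c=M@np.r_[q,1];print(q,c[:2]/c[2]*d["fx"]+[d["cx"],d["cy"]])
E
```

```text
[ 61  63  50  51  49  48  46  46  50  50  53  56  51  54  56  55  56  51
  53  51  52  51  52  55  99 103 111 146 147 148]
[172 171 150 133 137 135 117  52  53  47  53  53  54  48  51  51  50  54
  52  53  59  51 108 140 139 136 135 169]
[0.53051523 0.02183009 0.111     ] [-0.00414773 -0.0023055  -0.02985815]
[0.53335491 0.02247163 0.111     ] [-0.00705896 -0.00231632 -0.02985932]
[0.5328959  0.02446991 0.111     ] [-0.0070592  -0.00026599 -0.02985889]
(0, 0, 0) [324.39253553 270.70922136]
(0, 0, -0.019) [324.47405935 285.74448595]
(0, 0.02, -0.035) [365.28991439 300.97401388]
(-0.0, -0.02, -0.035) [283.83348012 300.97524304]
```

Taking the knob top's lower edge at row 317 and its width of 45 px, the centre is near (323.5,296), within 1 mm of the tool axis. I'll close at 20 N.

```bash
python3 -m jog '[[[0,0,0],[0,0,0]],[[0,0,0],[0,0,0]],[[0,0,0],[0,0,0]],[[0,0,0],[0,0,0]],[[0,0,0],[0,0,0]]]' 0.2 20
python3 -m jog '[[[0,0,0],[0,0,0]],[[0,0,0],[0,0,0]]]' 0.2 30
```

```text
t: 3.1
tool_pos: [0.5265, 0.0221, 0.0811]
tool_rot: [-0.351, 3.122, -0.0]
contact_force: [-0.5, -0.4, -1.3]
opening: 0.0173
grip_force: 0.0
t: 3.3
tool_pos: [0.5263, 0.0221, 0.0807]
tool_rot: [0.351, -3.122, -0.0]
contact_force: [0.5, 0.5, -1.0]
opening: 0.0169
grip_force: 0.0
```

```bash
python3 - <<'E'
from h import *
w=optics.get_image("wrist")["image"][150:450,100:540]
s=optics.get_image("side")["image"][200:400,220:430]
cv2.imwrite("pics/a3.png",np.hstack([w,cv2.resize(s,(315,300))]))
E
```

```text
(no output)
```

View pics/a3.png

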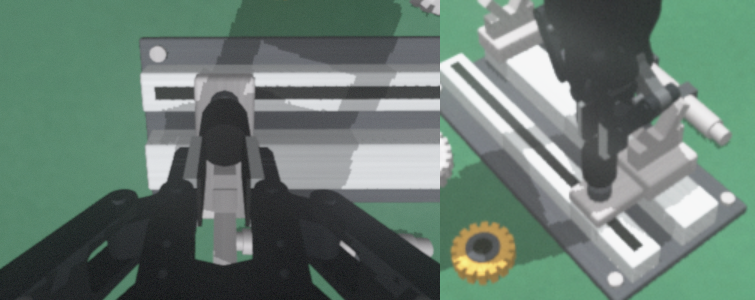

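The fingers closed to 17 mm with no grip force, so they missed the knob, apparently passing behind it at crop (225,130). I'll check against both outside views with the TCP projected in.

```bash
python3 - <<'E'
from h import *
o=ctrl.get_obs();R=Ro.from_rotvec(o["tool_rot"]);out=[]
for n,(x,y,w,h) in(("scene",(180,130,110,165)),("side",(260,190,110,165))):
    d=optics.get_image(n);im=cv2.resize(d["image"][y:y+h,x:x+w],None,fx=3.6,fy=3.6,interpolation=cv2.INTER_CUBIC)
    for q,c in(((0,0,0),(0,0,255)),((0,0,-.019),(255,0,0)),((.011,0,-.019),(0,255,255)),((-.011,0,-.019),(255,255,0))):
        P=R.apply(q)+o["tool_pos"];px=cv2.projectPoints(P[None],d["rvec"],d["tvec"],np.array([[d["fx"],0,d["cx"]],[0,d["fy"],d["cy"]],[0,0,1]]),None)[0].ravel()
        cv2.circle(im,tuple(int(v) for v in (px-[x,y])*3.6),3,c,-1)
    out.append(im)
cv2.imwrite("pics/a4.png",np.hstack(out))
E
```

```text
(no output)
```

View pics/a4.png

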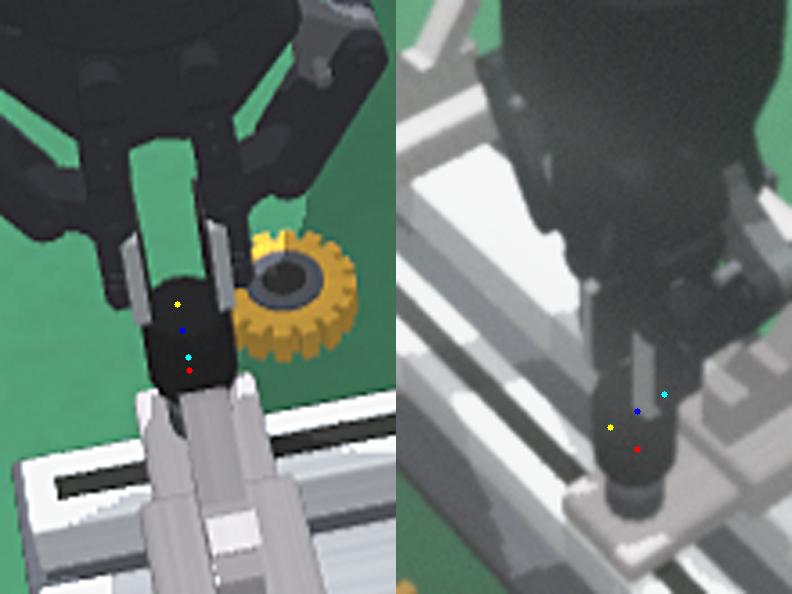

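Both views show the fingertips roughly 6 mm above the nominal grasp point (scene (183,317), side (617,392)) and centred on the knob. They have closed over the knob's top, so I'll open and go 16 mm deeper.

```bash
python3 -m jog '[[[0,0,-0.005],[0,0,0]],[[0,0,-0.005],[0,0,0]],[[0,0,-0.005],[0,0,0]],[[0,0,-0.005],[0,0,0]]]' 0.6 20
python3 -m jog '[[[0,0,0.007],[0,0,0]],[[0,0,0.014],[0,0,0]],[[0,0,0.021],[0,0,0]],[[0,0,0.021],[0,0,0]]]'
python3 -m jog '[[[0,0,0],[0,0,0]],[[0,0,0],[0,0,0]],[[0,0,0],[0,0,0]],[[0,0,0],[0,0,0]]]' 0.25 20
```

```text
t: 3.9
tool_pos: [0.5264, 0.0222, 0.0859]
tool_rot: [-0.351, 3.122, -0.0]
contact_force: [-0.1, 0.6, -1.1]
opening: 0.0512
grip_force: 0.0
t: 4.3
tool_pos: [0.525, 0.0223, 0.0628]
tool_rot: [0.351, -3.119, -0.001]
contact_force: [0.1, -0.3, -0.2]
opening: 0.0515
grip_force: 0.0
t: 4.7
tool_pos: [0.5264, 0.0222, 0.065]
tool_rot: [-0.351, 3.122, 0.0]
contact_force: [-0.4, 0.3, -0.3]
opening: 0.027
grip_force: 20.0
```

The knob is held at 27 mm. I'll firm the grip and lift 13 mm.

```bash
python3 -m jog '[[[0,0,0],[0,0,0]],[[0,0,0],[0,0,0]],[[0,0,0],[0,0,0]]]' 0.2 60
python3 -m jog '[[[0,0,-0.004],[0,0,0]],[[0,0,-0.008],[0,0,0]],[[0,0,-0.013],[0,0,0]],[[0,0,-0.013],[0,0,0]],[[0,0,-0.013],[0,0,0]]]'
python3 - <<'E'
from h import *
d=optics.get_image("side");go([.528,.0245,.2])
cv2.imwrite("pics/a5.png",cv2.resize(d["image"][220:385,240:440],None,fx=3,fy=3,interpolation=cv2.INTER_CUBIC))
E
```

```text
t: 5.0
tool_pos: [0.5265, 0.0222, 0.0652]
tool_rot: [-0.351, 3.122, -0.0]
contact_force: [-1.8, 0.6, 2.3]
opening: 0.0251
grip_force: 58.9
t: 5.5
tool_pos: [0.5262, 0.0222, 0.0768]
tool_rot: [-0.351, 3.122, 0.0]
contact_force: [4.3, 0.2, -10.5]
opening: 0.0252
grip_force: 59.6
shift [-0.0023  0.0019 -0.1233] turn [ 0.  0. -0.] F [  4.7  -0.3 -11. ] open 0.02515696662006653 t 5.55
```

View pics/a5.png

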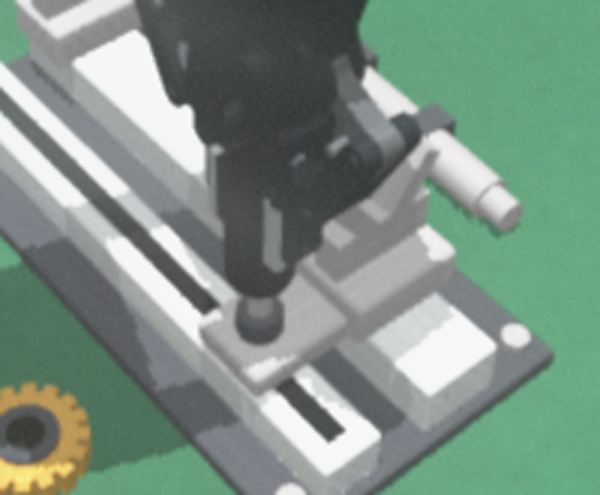

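The picture shows the knob raised off its sleeve, with the pin shaft visible at (262,295), and the spring force reads 11 N. Next I'll carry it 40 mm along the rail.

```bash
python3 -m jog '[[[0,0.003,-0.001],[0,0,0]],[[0,0.008,-0.001],[0,0,0]],[[0,0.014,-0.001],[0,0,0]],[[0,0.020,-0.001],[0,0,0]],[[0,0.024,-0.001],[0,0,0]]]'
python3 -m jog '[[[0,0.005,0],[0,0,0]],[[0,0.010,0],[0,0,0]],[[0,0.014,0],[0,0,0]],[[0,0.016,0],[0,0,0]],[[0,0.016,0],[0,0,0]]]'
```

```text
t: 6.05
tool_pos: [0.5208, 0.0456, 0.0776]
tool_rot: [0.351, -3.122, 0.001]
contact_force: [5.8, -0.4, -11.2]
opening: 0.025
grip_force: 59.6
t: 6.55
tool_pos: [0.5171, 0.0614, 0.0776]
tool_rot: [0.352, -3.122, -0.0]
contact_force: [5.4, 0.7, -11.6]
opening: 0.0253
grip_force: 59.6
```

```bash
python3 -m jog '[[[0,0,0.0015],[0,0,0]],[[0,0,0.0025],[0,0,0]],[[0,0,0.0025],[0,0,0]]]' - 25
python3 -m jog '[[[0,0,0],[0,0,0]],[[0,0,0],[0,0,0]],[[0,0,0.003],[0,0,0]],[[0,0,0.006],[0,0,0]],[[0,0,0.006],[0,0,0]]]' 0.42 25
python3 -m jog '[[[0,0.001,0],[0,0,0]],[[0,0.002,0],[0,0,0]],[[0,0.003,0],[0,0,0]],[[0,0.004,0],[0,0,0]],[[0,0.004,0],[0,0,0]]]'
```

```text
t: 6.85
tool_pos: [0.5172, 0.0614, 0.0757]
tool_rot: [0.351, -3.121, -0.001]
contact_force: [3.6, 1.9, -11.0]
opening: 0.0252
grip_force: 59.7
t: 7.35
tool_pos: [0.5172, 0.0611, 0.0702]
tool_rot: [0.351, -3.121, 0.0]
contact_force: [1.3, 0.1, 0.0]
opening: 0.0358
grip_force: 0.0
t: 7.85
tool_pos: [0.5166, 0.0652, 0.0704]
tool_rot: [-0.352, 3.122, 0.0]
contact_force: [0.8, -0.6, 0.3]
opening: 0.0358
grip_force: 0.0
```

```bash
python3 -m jog '[[[0,0.001,0],[0,0,0]],[[0,0.002,0],[0,0,0]],[[0,0.003,0],[0,0,0]],[[0,0.003,0],[0,0,0]]]'
python3 - <<'E'
from h import *
for i in range(3):print(np.round(ctrl.get_obs()["contact_force"],1))
E
```

```text
t: 8.25
tool_pos: [0.5163, 0.0664, 0.0704]
tool_rot: [-0.351, 3.121, -0.006]
contact_force: [-0.2, -6.4, -1.5]
opening: 0.0356
grip_force: 3.2
[-0.2 -6.4 -1.5]
[-0.2 -6.4 -1.5]
[-0.2 -6.4 -1.5]
```

```bash
python3 -m jog '[[[0,0.001,0],[0,0,0]],[[0,0.002,0],[0,0,0]],[[0,0.002,0],[0,0,0]]]'
```

```text
t: 8.55
tool_pos: [0.5157, 0.0686, 0.0702]
tool_rot: [-0.351, 3.122, -0.004]
contact_force: [1.7, -4.6, -1.7]
opening: 0.0357
grip_force: 2.7
```

```bash
python3 -m jog '[[[0,0.001,0],[0,0,0]],[[0,0.002,0],[0,0,0]],[[0,0.003,0],[0,0,0]],[[0,0.004,0],[0,0,0]],[[0,0.004,0],[0,0,0]]]'
```

```text
t: 9.05
tool_pos: [0.5148, 0.0726, 0.0699]
tool_rot: [-0.351, 3.122, -0.004]
contact_force: [2.2, -4.5, -3.0]
opening: 0.036
grip_force: 2.8
```

```bash
python3 -m jog '[[[0,0.001,0],[0,0,0]],[[0,0.002,0],[0,0,0]],[[0,0.003,0],[0,0,0]],[[0,0.004,0],[0,0,0]],[[0,0.004,0],[0,0,0]]]'
```

```text
t: 9.55
tool_pos: [0.5139, 0.0766, 0.0699]
tool_rot: [-0.351, 3.122, -0.004]
contact_force: [2.5, -5.2, -1.7]
opening: 0.036
grip_force: 2.6
```

```bash
python3 -m jog '[[[0,0.001,0],[0,0,0]],[[0,0.002,0],[0,0,0]],[[0,0.003,0],[0,0,0]],[[0,0.003,0],[0,0,0]]]'
```

```text
t: 9.95
tool_pos: [0.5132, 0.0794, 0.0699]
tool_rot: [-0.351, 3.122, -0.004]
contact_force: [2.3, -4.7, -2.5]
opening: 0.0362
grip_force: 2.8
```

```bash
python3 -m jog '[[[0,0.001,0],[0,0,0]],[[0,0.002,0],[0,0,0]],[[0,0.003,0],[0,0,0]],[[0,0.004,0],[0,0,0]],[[0,0.004,0],[0,0,0]]]'
```

```text
t: 10.45
tool_pos: [0.5124, 0.0833, 0.0699]
tool_rot: [-0.351, 3.122, -0.004]
contact_force: [2.1, -4.6, -3.3]
opening: 0.036
grip_force: 2.8
```

```bash
python3 -m jog '[[[0,0.001,0],[0,0,0]],[[0,0.002,0],[0,0,0]],[[0,0.003,0],[0,0,0]],[[0,0.004,0],[0,0,0]],[[0,0.004,0],[0,0,0]]]'
```

```text
t: 10.95
tool_pos: [0.5114, 0.0872, 0.0699]
tool_rot: [-0.351, 3.122, -0.004]
contact_force: [2.2, -5.2, -2.8]
opening: 0.0357
grip_force: 2.7
```

```bash
python3 -m jog '[[[0,0.001,0],[0,0,0]],[[0,0.002,0],[0,0,0]],[[0,0.003,0],[0,0,0]],[[0,0.004,0],[0,0,0]],[[0,0.004,0],[0,0,0]]]'
```

```text
t: 11.45
tool_pos: [0.5105, 0.0911, 0.0698]
tool_rot: [-0.351, 3.122, -0.004]
contact_force: [2.9, -5.9, -3.3]
opening: 0.0357
grip_force: 2.7
```

```bash
python3 -m jog '[[[0,0.001,0],[0,0,0]],[[0,0.002,0],[0,0,0]],[[0,0.003,0],[0,0,0]],[[0,0.004,0],[0,0,0]],[[0,0.004,0],[0,0,0]]]'
```

```text
t: 11.95
tool_pos: [0.5091, 0.0963, 0.0701]
tool_rot: [0.351, -3.121, -0.0]
contact_force: [0.0, -1.5, -0.4]
opening: 0.036
grip_force: 0.7
```

The force dropped from 5.9 N to 1.5 N, so the pin has probably snapped in. I'll confirm with a gentle push and a look.

```bash
python3 -m jog '[[[0,0.001,0],[0,0,0]],[[0,0.002,0],[0,0,0]],[[0,0.003,0],[0,0,0]],[[0,0.003,0],[0,0,0]]]'
```

```text
t: 12.35
tool_pos: [0.5088, 0.0983, 0.0702]
tool_rot: [0.352, -3.122, 0.004]
contact_force: [1.3, -4.5, -2.3]
opening: 0.0355
grip_force: 2.8
```

```bash
python3 -m jog '[[[0,0.001,0],[0,0,0]],[[0,0.002,0],[0,0,0]],[[0,0.002,0],[0,0,0]]]'
```

```text
t: 12.65
tool_pos: [0.5087, 0.0986, 0.0702]
tool_rot: [-0.352, 3.122, -0.009]
contact_force: [0.7, -11.0, -2.8]
opening: 0.0359
grip_force: 5.4
```

It is blocked at 11 N with no travel. I'll back off to the centre of the gap, open wider and rise clear.

```bash
python3 -m jog '[[[0,-0.003,0],[0,0,0]],[[0,-0.006,0],[0,0,0]],[[0,-0.0065,0],[0,0,0]],[[0,-0.0065,0],[0,0,0]]]' 0.6
python3 -m jog '[[[0,0,-0.02],[0,0,0]],[[0,0,-0.05],[0,0,0]],[[0,0,-0.09],[0,0,0]],[[0,0,-0.12],[0,0,0]],[[0,0,-0.12],[0,0,0]]]'
python3 - <<'E'
from h import *
a=optics.get_image("scene");d=optics.get_image("side")
f=lambda i,x,y:cv2.resize(i["image"][y:y+180,x:x+130],None,fx=3,fy=3,interpolation=cv2.INTER_CUBIC)
cv2.imwrite("pics/a6.png",np.hstack([f(a,240,150),f(d,240,200)]))
E
```

```text
t: 13.05
tool_pos: [0.51, 0.0951, 0.0706]
tool_rot: [-0.351, 3.121, 0.001]
contact_force: [-0.2, -0.1, -0.5]
opening: 0.051
grip_force: 0.0
t: 13.55
tool_pos: [0.5131, 0.0953, 0.1967]
tool_rot: [-0.351, 3.111, -0.0]
contact_force: [0.5, 0.8, -0.2]
opening: 0.0511
grip_force: 0.0
```

View pics/a6.png

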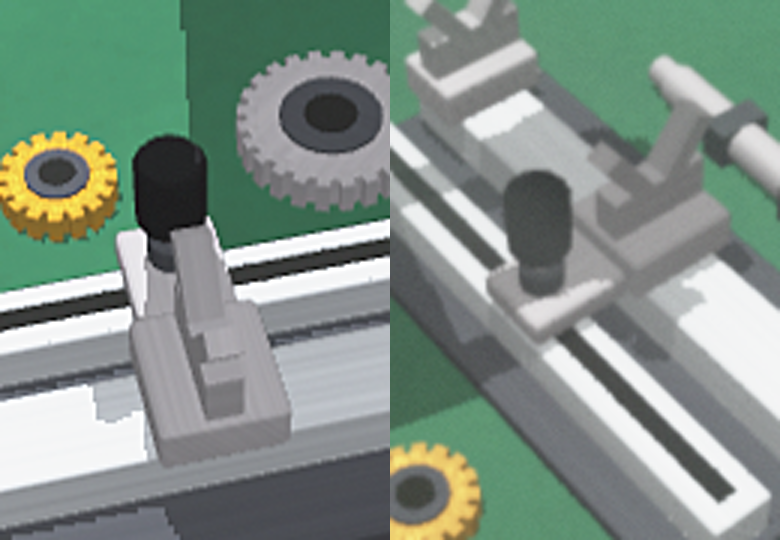

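The picture shows the knob seated straight on its sleeve (scene (170,240), side (540,265)) with no bare pin, the gears and shaft in place, and the gripper clear. I'm handing the job in.

```bash
python3 -m jog '[[[0,0,0],[0,0,0]],[[0,0,0],[0,0,0]],[[0,0,0],[0,0,0]]]' | head -1; python3 -c "
from station import job
print(job.finish_job())"
```

```text
t: 13.95
the job is handed in; nothing more can be done
None
```

The sliding rest now stands about 72 mm along the rail. Its pin has snapped into the next hole (the rest stayed put under an 11 N push), the gripper is clear, and the job is handed in; no verdict came back.

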